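# Roll a hexagonal bar marked side up and clamp it at the drilling stop

### The job

Roll the grey hexagonal bar over on the bench, without picking it up off the bench, until its orange flat with the drilling marks faces up. Then, with the clamp arm still raised, slide the bar endwise between the two low rails of the blue drilling stop until its end is against the stop block, and swing the clamp arm down so that its rubber foot rests on the orange flat. Leave the other things on the bench where they are.

Things in the scene. Friction and masses are not known exactly. Their poses are not given: they have to be found in the camera images.
- hex_bar: loose grey bar of hexagonal section, 150 mm long, 44 mm across flats, 50.8 across corners, 0.2 to 0.45 kg, friction about 0.8. One flat is orange with 3 white marks; an orange stripe on each end points to it. Origin at the bar's centre, 22 mm above the bench; z along its length; x out of the orange flat. Pushed sideways near its top edge it tips onto the next flat, moving on 25.4 mm
- drill_stop: blue stop screwed to the bench. Origin on the bench under the centre of a bar that is home; z up; that bar lies along y. Stop block at +y: face 75 mm from the origin, 74 wide, 38 high, 40 deep. Two rails 12 mm high, 12 wide, 58 apart inside, run from the block to y = 13 mm, then splay out to about y = -13 mm. The bar enters from -y
- home (a point): the point where the bar's centre is when the bar is home: middle of the lane, bar end against the block, 22 mm above the bench
- clamp (a joint): angle of the clamp arm: 0 = level, foot on a bar that is home, arm pointing along -y of the drilling stop; grows as it is lifted; 1.57 = upright; above that it leans back, away from the bar; end stop at 2.1. Friction holds it where it is left (some 2 N at the red end moves it)
- clamp_hinge (a point): axis of the clamp arm, between two ears on the stop block, 97 mm from the stop's origin along its y axis, 60 mm above the bench; the axis runs along the drilling stop's x axis
- clamp_tip (a point): middle of the red end part of the steel clamp arm, 100 mm from the hinge axis; the arm is 20 mm wide, 9 mm thick and ends 114 mm from the axis; its rubber foot is 66 mm from the axis
- tape_roll: bystander: roll of masking tape lying flat, 101 mm across, 25 mm high; origin under its centre
- clip_tin: bystander: open tin of trim clips, 68 mm across, 48 mm high; origin under its centre
- orange_lever: bystander: orange trim lever lying flat, 28 x 195 x 9 mm, long axis y; origin under its centre
- slotted_cover: bystander: dark slotted cover lying flat, 150 x 200 x 15 mm; origin under its centre
- marker: bystander: marker pen lying flat, 101 mm long; origin under its centre
Mind the look-alikes: they are no part of the job. What is meant by the drill_stop is not brown, and is the larger of those in its own colour. There is more than one size of the hex_bar; the one meant has the size given above.

How it is judged:
On the way, in this order (a step that is already met when the one before it is completed fails the run):
1. the orange flat faces up and the bar lies at rest on the bench (angle between hex_bar's own x axis and vertical below 0.1 rad and height (world z) of hex_bar below 0.025 m and linear speed of hex_bar below 0.02 m/s), for 0.2 s.
2. the bar is home between the rails with its end at the stop block, orange flat up, clamp arm still raised (angle between hex_bar's own x axis and vertical below 0.1 rad and horizontal distance between hex_bar and home below 0.012 m and y of hex_bar in the frame of drill_stop above -0.006 m and value of joint clamp above 0.5 rad), for 0.2 s.
At the end, for the whole second after the job is handed in: The bar lies flat on the bench between the rails, orange flat up (within 0.1 rad), its end within 6 mm of the stop block, in line with the stop within 0.15 rad and its centre within 12 mm of home; the clamp arm is down, within 0.05 rad of level; all at rest (angle between hex_bar's own x axis and vertical below 0.1 rad and horizontal distance between hex_bar and home below 0.012 m and y of hex_bar in the frame of drill_stop above -0.006 m and angle between the z axis of hex_bar and the y axis of drill_stop, either way round below 0.15 rad and height (world z) of hex_bar below 0.025 m and value of joint clamp between -0.05 and 0.05 rad and linear speed of hex_bar below 0.01 m/s); the robot touches nothing.
It fails at once if the bar is picked up off the bench (its centre more than 45 mm above it) (height (world z) of hex_bar above 0.045 m).
It fails at once if a bystander is shifted by more than 3 cm (distance of any of tape_roll, clip_tin, orange_lever, slotted_cover, marker from where it was at the start of the episode above 0.03 m).
It also fails if it takes over 72 s, if anything falls off the work surface, if the arm or the gripper's body presses on something with over 40 N, if the wrist force passes 120 N, or if a joint passes its speed limit or range.

### The arm

A 6-joint arm with a two-finger parallel gripper is mounted at the origin on a cart in front of the work surface, level with it; the furniture and walls round the work are solid. World frame = base frame: x ahead of the robot, y to its left, z up, the work surface at z = 0. Lengths are in m, angles in rad, forces in N, time in s.
With the tool pointing down it reaches from about 0.3 to 0.875 m from the base axis. Payload 6.4 kg.
Tool frame: the origin (TCP) lies between the finger pads; the fingertips stand 8 mm ahead of it and the grasp point (between the pads) lies 11 mm behind it; z points along the fingers, y is the direction in which the jaws open and shut (so a half turn about z gives the same grasp; the last joint's range is limited). The gripper opens to 85 mm and grips with 20 to 120 N. Pads are 22 mm wide; open, the fingers measure 114 mm over their backs; the gripper's body (76 mm by 85 mm) begins 54 mm behind the grasp point. The pads swing forward as they close: fully open they stand 13 mm farther back than shut.
Start: joints at [-1.477, 0.181, 1.607, -0, 1.354, -0.206], TCP at [0.17, -0.549, 0.239] pointing down, gripper open.
Joint ranges: [-2.99, 2.99], [-0.89, 2.07], [0.3, 2.58], [-1.14, 4.28], [0, 2.63], [-3.12, 3.12]. Speed limits (rad/s): [2.57, 2.57, 3.01, 3.14, 3.14, 3.14].

### API

Orientations are given as a unit quaternion [w, x, y, z].
In Python, from bench import monitor, viewer, workorder, spotter gives the robot as it stands. The module is installed in compiled form; this text tells all that it offers.
- The arm moves only by the tool move_arm, never from a script. Its argument "motion" is a list of rows, each a list of 3 entries, a list of its own where there are three numbers: the shift along the tool's x, y, z in units of 60 mm (1.0 is 60 mm), then the turn, a rotation vector about the tool's x, y, z in units of 8 degrees (1.0 is 8 degrees), then the opening in per cent of the stroke, from 0 (shut) to 100 (fully open). In form: [[[dx, dy, dz], [rx, ry, rz], grip], ...]. A call has 1 to 10 rows; each row is the pose to reach, as a shift and turn from the pose commanded when the call began, along the tool's axes at that moment; what a row does not reach only later rows make up. A row lasts 1/8 s, in which the tool goes at most 62.5 mm and 10.7 degrees, less where a joint would pass 70% of its speed; a pose out of reach is approached as far as the arm can. A call with a gripper value outside its range is refused whole. The fingers move at their own pace and stop on an object; the grip force is fixed at half the most. Time passes only in rows, so rows that repeat a pose let the fingers close. It gives the time, the measured TCP pose, the force and the opening at its end, in the units of the state.
- monitor.get_obs(): the state, without advancing time (a new reading comes with each control period).
- viewer.camera(name): name is "scene" or "top"; returns the picture (384x512x3 uint8, blue, green, red); there is no depth.
- viewer.calibration(name): a dict with "fovy" (degrees; the focal length in pixels is half the picture's height over the tangent of half this angle, whatever the lens; pixels are square), "cx", "cy" (the principal point, pixels), "distortion" ([k1, k2, p1, p2, k3] as OpenCV has them; the pictures are not rectified), "extrinsics" (4x4, takes a point from camera to world coordinates). Camera axes: x right, y down, z forward; pixel columns grow to the right and rows downward; lengths in m; the calibration is good to about 2 mm. A picture is of the moment at which its call begins. calibration takes no time and is no camera call.
- workorder.hand_in(): hands the job in, once; it reports no verdict.
Trained networks look in the newest picture that a camera, given by its name, has taken for a name from the list of things; names that differ only in an ending like _2 or _b are one class to them, and where a whole thing is asked for, a point or a joint stands for the part that bears it (a point fixed in the world has none). Each returns a list of dicts, best first, with "score" (0 to 1); they miss things now and then, are a little off and sometimes report something else, mostly with a low value. They report only what shows in the picture. A call takes as long as a camera call. They do not tell look-alikes from the thing itself.
- spotter.search_frame(camera, name): "centre" ([column, row] as shares, 0 to 1, of the picture: columns of its width, rows of its height, amid what is visible of it).
- spotter.outline_of(camera, name): "region" (384x512 bool, what is visible of it) and "centre" ([column, row] as shares, 0 to 1, of the picture: columns of its width, rows of its height, amid what is visible of it).
The state is a dict: "time_s": time; "q": joint angles; "dq": joint speeds; "joint_efforts": joint torques, N m; "eef_pos": TCP position; "eef_rot": TCP orientation; "wrist_force": force on the tool from outside, world axes, zero at the start; "torque": the same for the moment, N m; "opening": opening from 0.0 (shut) to 1.0 (fully open).
Only numpy, scipy, OpenCV 4.12 (cv2) and the standard library are available. Lean on these libraries where they do the work, as an engineer would, in place of code of your own. Each camera call takes 0.05 s, during which the arm holds its last target. There are 200 camera calls.

## Working session

There is one attempt and no reset: what is moved stays moved. The work goes in short steps, Python scripts to look and compute and a tool call to move; the robot and the scene stay as the last step left them, time stands still between calls to the robot, and variables do not carry over. Pictures are saved under pics/ and viewed, about 8 in all and at most 12, crops included, and the job is handed in when it is done.

Besides the shell and the picture viewer there is one more tool, called after "Call:" by a JSON object that holds its "method" and its "body", one argument or row to a line. move_arm: Moves the arm, as the interface text tells. Its arguments: {"type":"object","properties":{"motion":{"type":"array","items":{"type":"array"}}},"required":["motion"]}

```bash
mkdir -p pics; cat > h.py <<'E'
import numpy as np, cv2
from bench import monitor, viewer, workorder, spotter
def cam(n):
    c=viewer.calibration(n); f=192/np.tan(np.radians(c["fovy"])/2)
    K=np.array([[f,0,c["cx"]],[0,f,c["cy"]],[0,0,1.]]); return K,np.array(c["distortion"],float),np.array(c["extrinsics"])
def ray(n,px):
    K,d,E=cam(n); u=cv2.undistortPoints(np.array(px,float).reshape(-1,1,2),K,d).reshape(-1,2)
    r=np.c_[u,np.ones(len(u))]@E[:3,:3].T; return E[:3,3],r
def at(n,px,z):
    o,r=ray(n,px); return o+r*((z-o[2])/r[:,2])[:,None]
def proj(n,P):
    K,d,E=cam(n); T=np.linalg.inv(E); return cv2.projectPoints(np.array(P,float).reshape(-1,3),cv2.Rodrigues(T[:3,:3])[0],T[:3,3],K,d)[0].reshape(-1,2)
def two(pa,pb,a="scene",b="top"):
    o1,r1=ray(a,[pa]);o2,r2=ray(b,[pb]);s=np.linalg.lstsq(np.c_[r1[0],-r2[0]],o2-o1,rcond=None)[0]
    A=o1+s[0]*r1[0];B=o2+s[1]*r2[0];return (A+B)/2,np.linalg.norm(A-B)
E
python3 - <<'E'
from h import *
for n in("scene","top"):
    im=viewer.camera(n); cv2.imwrite(f"pics/{n}0.png",cv2.resize(im,(800,600),interpolation=cv2.INTER_CUBIC))
    print(n,np.round(cam(n)[2],3).tolist(),cam(n)[0][0,0])
    for k in("hex_bar","drill_stop","clamp_tip","tape_roll","clip_tin","orange_lever","slotted_cover","marker"):
        print(k,[(round(d["score"],2),np.round(np.array(d["centre"])*[512,384]).tolist(),np.round(at(n,[np.array(d["centre"])*[512,384]],0.02)[0,:2],3).tolist()) for d in spotter.search_frame(n,k)])
print(monitor.get_obs())
E
```

```text
scene [[-0.744, -0.326, 0.584, -0.167], [-0.668, 0.331, -0.667, 0.804], [0.024, -0.886, -0.464, 0.603], [0.0, 0.0, 0.0, 1.0]] 403.75436711514453
hex_bar [(0.92, [269.0, 191.0], [0.529, -0.041]), (0.84, [381.0, 183.0], [0.306, -0.34])]
drill_stop [(0.97, [115.0, 254.0], [0.584, 0.451]), (0.66, [338.0, 204.0], [0.331, -0.123]), (0.58, [180.0, 238.0], [0.524, 0.304])]
clamp_tip [(0.81, [173.0, 213.0], [0.634, 0.241]), (0.64, [119.0, 240.0], [0.625, 0.415]), (0.6, [344.0, 185.0], [0.382, -0.239])]
tape_roll [(0.73, [198.0, 195.0], [0.664, 0.127]), (0.34, [328.0, 168.0], [0.494, -0.317])]
clip_tin [(0.88, [155.0, 195.0], [0.756, 0.217])]
orange_lever [(0.9, [268.0, 244.0], [0.35, 0.169]), (0.65, [180.0, 236.0], [0.533, 0.299])]
slotted_cover [(0.91, [327.0, 167.0], [0.498, -0.32])]
marker [(0.55, [122.0, 224.0], [0.686, 0.37])]
top [[-0.022, -0.998, 0.063, 0.456], [-1.0, 0.021, -0.014, 0.033], [0.013, -0.063, -0.998, 1.459], [0.0, 0.0, 0.0, 1.0]] 375.49256051838466
hex_bar [(0.81, [345.0, 246.0], [0.314, -0.332]), (0.68, [271.0, 198.0], [0.508, -0.05])]
drill_stop [(0.8, [174.0, 193.0], [
[... 458 characters left out ...]
], [0.51, -0.346])]
marker []
{'time_s': 0.9, 'q': array([-1.47729419e+00,  1.80763377e-01,  1.60701378e+00,  9.82290013e-06,
        1.35382112e+00, -2.06296533e-01]), 'dq': array([ 0.00094734,  0.00059213, -0.00082085,  0.00046878,  0.00016385,
        0.00096846]), 'joint_efforts': array([-8.02593422e-04, -4.44837427e+01, -3.51682627e+01, -3.84881141e-04,
        8.04395040e-04,  1.26483997e-05]), 'eef_pos': array([ 0.16983545, -0.54935019,  0.2393024 ]), 'eef_rot': array([-2.53884704e-06,  9.88786274e-01,  1.49337550e-01,  4.94726236e-06]), 'wrist_force': array([ 0.23477905, -0.07330222,  0.01970554]), 'torque': array([-0.02943191,  0.08498857, -0.03210429]), 'opening': 1.00208873444057}
```

View pics/top0.png

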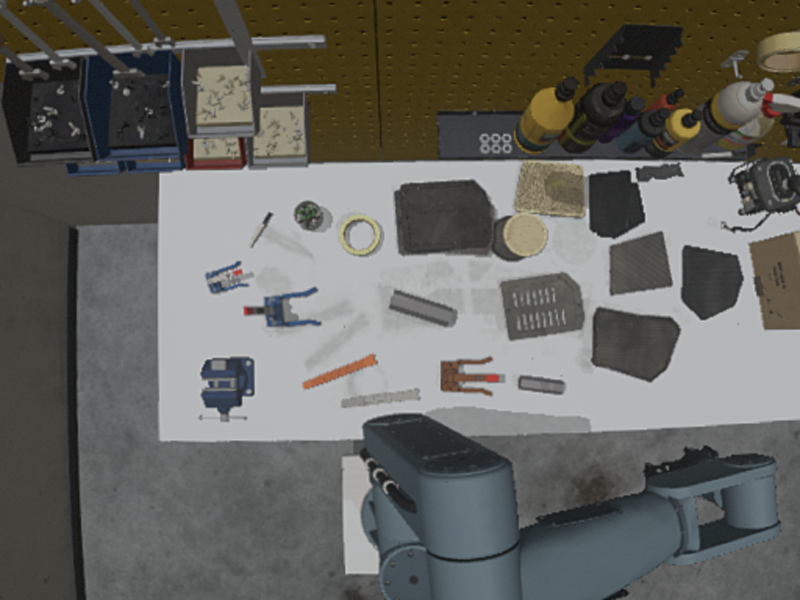

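View pics/scene0.png

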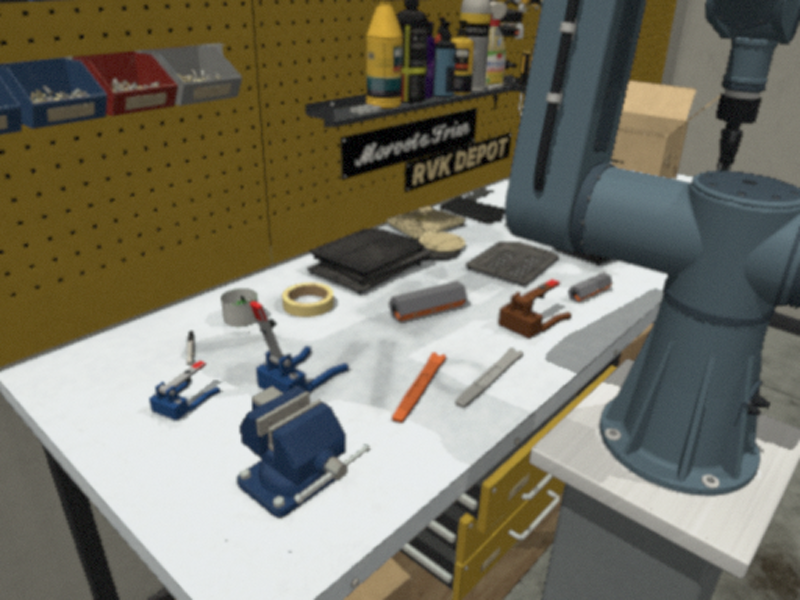

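Top view: bar meant is at (422,308) and the larger blue stop at (285,310), opening towards the bar, with its arm leaning back. The scene view shows the bar's orange flat low on the robot side. I'll zoom in next.

```bash
python3 - <<'E'
from h import *
t=viewer.camera("top"); s=viewer.camera("scene")
c=lambda im,x,y,w,h:cv2.resize(im[y:y+h,x:x+w],(400,300),interpolation=cv2.INTER_CUBIC)
cv2.imwrite("pics/crop1.png",np.vstack([np.hstack([c(t,240,174,64,48),c(s,240,170,64,48)]),np.hstack([c(t,150,172,64,48),c(s,152,186,80,60)])]))
for n in("top","scene"):
  for k in("hex_bar","drill_stop"):
    for d in spotter.outline_of(n,k):
        m=d["region"].astype(np.uint8); r=cv2.minAreaRect(cv2.findNonZero(m)); print(n,k,round(d["score"],2),m.sum(),np.round(cv2.boxPoints(r),1).tolist())
        if k=="hex_bar" and n=="top": 
            for z in(.022,.044): print(np.round(at(n,cv2.boxPoints(r),z),3).tolist())
E
```

```text
top hex_bar 0.68 562 [[247.10000610351562, 197.6999969482422], [251.60000610351562, 184.1999969482422], [290.29998779296875, 197.10000610351562], [285.79998779296875, 210.60000610351562]]
[[0.51, 0.041, 0.022], [0.561, 0.023, 0.022], [0.509, -0.125, 0.022], [0.457, -0.106, 0.022]]
[[0.509, 0.041, 0.044], [0.56, 0.023, 0.044], [0.508, -0.122, 0.044], [0.457, -0.104, 0.044]]
top hex_bar 0.5 288 [[330.3999938964844, 249.60000610351562], [331.5, 239.39999389648438], [361.6000061035156, 242.5], [360.5, 252.6999969482422]]
[[0.303, -0.274, 0.022], [0.342, -0.279, 0.022], [0.327, -0.397, 0.022], [0.288, -0.392, 0.022]]
[[0.306, -0.27, 0.044], [0.344, -0.275, 0.044], [0.329, -0.39, 0.044], [0.291, -0.385, 0.044]]
top drill_stop 0.85 443 [[154.8000030517578, 188.8000030517578], [201.0, 183.6999969482422], [203.5, 206.8000030517578], [157.3000030517578, 212.0]]
top drill_stop 0.78 257 [[130.6999969482422, 174.60000610351562], [151.6999969482422, 168.1999969482422], [156.3000030517578, 182.89999389648438], [135.1999969482422, 189.39999389648438]]
top drill_stop 0.62 476 [[282.0, 228.0], [319.0,
[... 424 characters left out ...]
84741211, 231.89999389648438], [120.0999984741211, 212.89999389648438], [123.69999694824219, 213.10000610351562], [122.19999694824219, 232.1999969482422]]
scene drill_stop 0.93 1123 [[138.1999969482422, 227.10000610351562], [162.60000610351562, 191.6999969482422], [224.1999969482422, 234.1999969482422], [199.8000030517578, 269.6000061035156]]
scene drill_stop 0.82 777 [[89.9000015258789, 251.6999969482422], [129.0, 228.60000610351562], [142.60000610351562, 251.6999969482422], [103.5, 274.79998779296875]]
scene drill_stop 0.61 827 [[312.6000061035156, 193.39999389648438], [354.1000061035156, 175.6999969482422], [366.20001220703125, 203.89999389648438], [324.70001220703125, 221.6999969482422]]
```

View pics/crop1.png

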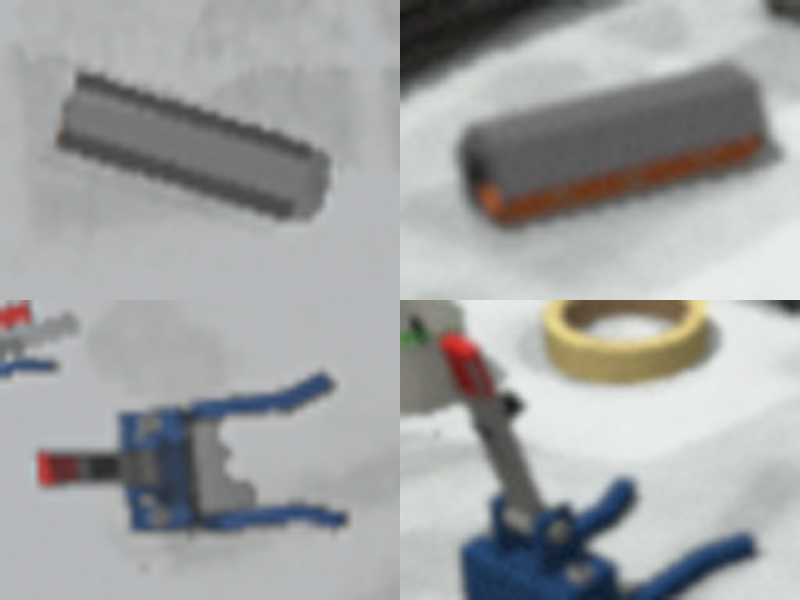

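The crop shows the orange flat facing down on the robot side, 120° from up. That means two rolls away from the robot, towards +x. Next I fit the stop pose and work out the first move.

```bash
cat >> h.py <<'E'
from scipy.spatial.transform import Rotation as Ro
def go(pos,yaw_u=None,cmd=None):
    """shift/turn units to bring TCP to pos with tool y along horizontal dir yaw_u, from commanded pose cmd (pos,R)"""
    o=monitor.get_obs(); q=o["eef_rot"]; R=Ro.from_quat([q[1],q[2],q[3],q[0]]).as_matrix(); p=o["eef_pos"]
    sh=R.T@(np.array(pos)-p)/.06; rv=np.zeros(3)
    if yaw_u is not None:
        y=np.r_[yaw_u,0]/np.linalg.norm(yaw_u); best=None
        for s in(1,-1):
            z=np.array([0,0,-1.]); G=np.c_[np.cross(s*y,z),s*y,z]; v=np.degrees(Ro.from_matrix(R.T@G).as_rotvec())/8
            if best is None or np.linalg.norm(v)<np.linalg.norm(best): best=v
        rv=best
    print("p",np.round(p,4),"shift",np.round(sh,3),"turn",np.round(rv,3),"t",o["time_s"])
E
python3 - <<'E'
from h import *
from scipy.optimize import least_squares
pts=[(-37,75,38),(37,75,38),(-37,115,38),(37,115,38)]
obs=[(180.7,189.3),(181.5,208),(169.2,189.9),(171.1,208.5)]
# +y of stop is world +y, so stop x = world +x (upper in picture): swap sign
P=np.array(pts)*[-1,1,1]/1000
sp=at("top",[(202.8,184.8),(205.2,207.2)],.012); print("splay",sp.round(3))
b=at("top",obs,.038); print(b.round(3))
def W(v,P): c,s=np.cos(v[2]),np.sin(v[2]); return np.c_[P[:,0]*c-P[:,1]*s+v[0],P[:,0]*s+P[:,1]*c+v[1],P[:,2]]
def res(v):
    r=(proj("top",W(v,P))-obs).ravel()
    m=(proj("top",W(v,np.array([[0,-.013,.012]])))-(204,196)).ravel()
    return np.r_[r,2*m]
f=least_squares(res,[.53,.25,0]); v=f.x; print("stop",v, f.fun.round(1))
S=np.array([[x,y,z] for x,y,z in [(-.037,.075,.038),(.037,.075,.038),(-.037,.115,.038),(-.037,.075,0),(-.037,.115,0),(0,.097,.06),(-.029,.013,.012),(.029,.013,.012),(0,0,0)]])
for n in("top","scene"): 
    im=viewer.camera(n); im=cv2.resize(im,None,fx=6,fy=6,interpolation=cv2.INTER_CUBIC)
    for p in proj(n,W(v,S)): cv2.circle(im,tuple(int(t*6+3) for t in p),3,(0,255,0),-1)
    x,y=(150,170) if n=="top" else (150,186)
    cv2.imwrite(f"pics/f{n}.png",im[y*6:y*6+300*2-60,x*6:x*6+400])
a=cv2.imread("pics/ftop.png");b=cv2.imread("pics/fscene.png");h=min(len(a),len(b)); cv2.imwrite("pics/fit.png",np.hstack([a[:h],b[:h]]))
go([.467,-.027,.12],[.332,.943])
E
```

```text
splay [[0.564 0.212 0.012]
 [0.477 0.203 0.012]]
[[0.546 0.293 0.038]
 [0.475 0.291 0.038]
 [0.545 0.337 0.038]
 [0.474 0.33  0.038]]
stop [0.51871169 0.2191668  0.0856602 ] [-1.1 -0.7 -0.1 -0.   0.  -0.2 -0.1  0.6  0.6  0.2]
p [ 0.1698 -0.5494  0.2393] shift [ 7.304 -6.855  1.988] turn [0.    0.    4.572] t 1.3
```

View pics/fit.png

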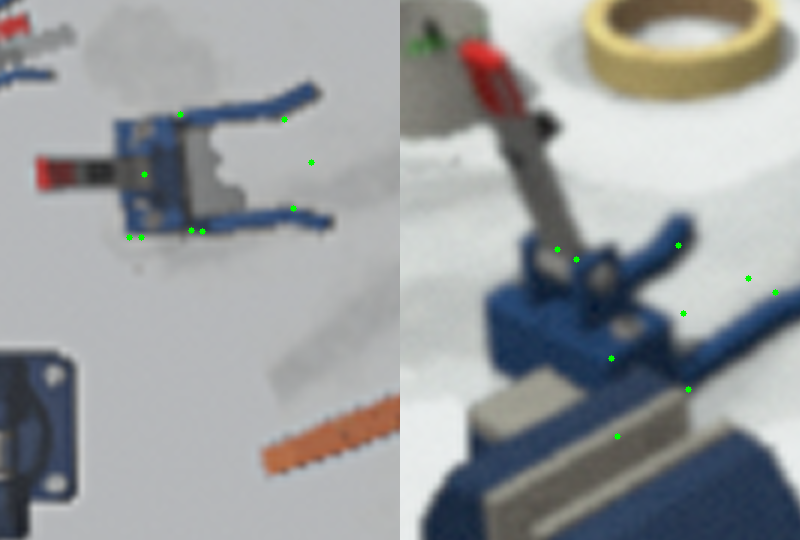

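The overlay is about right in the top view. In the scene view it sits about 2 px off, up and right, partly from my half-pixel reading. I'll refit with both views while moving over to the bar.

Call:
{"method": "move_arm", "body": {
  "motion": [
    [[7.3,-6.86,1.0],[0,0,4.57],100],
    [[7.3,-6.86,1.0],[0,0,4.57],100],
    [[7.3,-6.86,1.0],[0,0,4.57],100],
    [[7.3,-6.86,1.0],[0,0,4.57],100],
    [[7.3,-6.86,1.0],[0,0,4.57],100],
    [[7.3,-6.86,1.0],[0,0,4.57],100],
    [[7.3,-6.86,1.0],[0,0,4.57],100],
    [[7.3,-6.86,1.5],[0,0,4.57],100],
    [[7.3,-6.86,2.0],[0,0,4.57],100],
    [[7.3,-6.86,2.0],[0,0,4.57],100]
  ]
}}

```text
time_s: 2.55
eef_pos: [0.4679, -0.0251, 0.1191]
eef_rot: [0.0, 0.986, -0.168, 0.001]
wrist_force: [0.4, -0.4, -0.2]
opening: 1.003
```

```bash
python3 - <<'E'
from h import *
from scipy.optimize import least_squares
ft=lambda l:[((x-2.5)/6+150,(y-2.5)/6+170) for x,y in l]
fs=lambda l:[((x-400-2.5)/6+150,(y-2.5)/6+186) for x,y in l]
T=ft([(187,112),(192,232),(115,122),(128,234),(323,157)]); TP=np.array([(37,75,38),(-37,75,38),(37,115,38),(-37,115,38),(0,-13,12)])/1000
S=fs([(487,297),(670,325),(565,268)]); SP=np.array([(37,115,38),(-37,75,38),(0,97,60)])/1000
def W(v,P): c,s=np.cos(v[2]),np.sin(v[2]); return np.c_[P[:,0]*c-P[:,1]*s+v[0],P[:,0]*s+P[:,1]*c+v[1],P[:,2]]
f=least_squares(lambda v:np.r_[(proj("top",W(v,TP))-T).ravel(),(proj("scene",W(v,SP))-S).ravel()],[.52,.22,.08],loss="soft_l1")
print(f.x.round(4),f.fun.round(1))
o=monitor.get_obs()["eef_pos"]; im=viewer.camera("scene"); p=proj("scene",[o])[0]; print(p)
x,y=int(p[0])-64,int(p[1])-48
z=cv2.resize(im[y:y+96,x:x+128],(800,600),interpolation=cv2.INTER_CUBIC)
u=np.array([.332,.943,0])
for k in(-.0425,0,.0425):
  for d in(-.013,0,.008):
    q=(proj("scene",[o+u*k-[0,0,d]])[0]-[x,y])*6.25+2.6; cv2.circle(z,tuple(int(t) for t in q),3,(0,255,0) if d==0 else (0,0,255),-1)
cv2.imwrite("pics/tip.png",z)
E
```

```text
[0.5184 0.2219 0.0815] [-1.9  0.3 -0.9 -0.3 -0.2 -0.3 -0.7  0.4  0.2  0.4 -1.3 -0.6  1.3 -1.5
  0.9 -1.1]
[282.59532002 169.28295127]
```

View pics/tip.png

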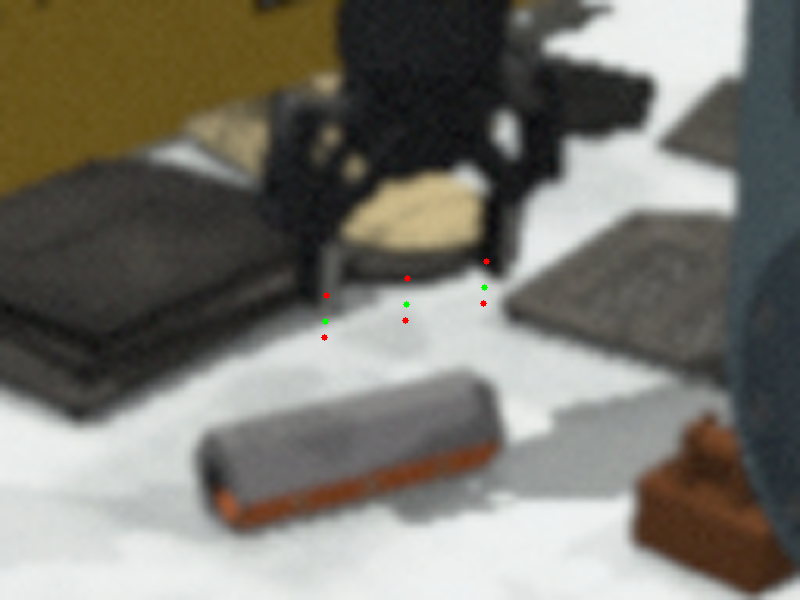

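The tips show about 5 mm above the TCP point when open, at (320,305) and (495,272). So TCP z = 0.033 puts them at 38 mm. Tool +x is the push direction.

Call:
{"method": "move_arm", "body": {
  "motion": [
    [[-0.1,0,0.7],[0,0,0],100],
    [[-0.1,0,1.3],[0,0,0],100],
    [[-0.1,0,1.43],[0,0,0],100],
    [[-0.1,0,1.43],[0,0,0],100]
  ]
}}

```text
time_s: 3.1
eef_pos: [0.4613, -0.025, 0.0338]
eef_rot: [-0.0, 0.986, -0.168, -0.0]
wrist_force: [0.1, 0.8, -0.4]
opening: 0.997
```

Call:
{"method": "move_arm", "body": {
  "motion": [
    [[0.15,0,0],[0,0,0],100],
    [[0.3,0,0],[0,0,0],100],
    [[0.38,0,0],[0,0,0],100],
    [[0.45,0,-0.02],[0,0,0],100],
    [[0.52,0,-0.04],[0,0,0],100],
    [[0.58,0,-0.06],[0,0,0],100],
    [[0.64,0,-0.07],[0,0,0],100],
    [[0.7,0,-0.07],[0,0,0],100],
    [[0.74,0,-0.07],[0,0,0],100],
    [[0.74,0,-0.07],[0,0,0],100]
  ]
}}

```text
time_s: 4.35
eef_pos: [0.5062, -0.0404, 0.0413]
eef_rot: [0.0, 0.986, -0.168, 0.003]
wrist_force: [-5.4, 0.2, 25.3]
opening: 1.002
```

```bash
cat > look.py <<'E'
from h import *
import sys
w=[]
for n in("top","scene"):
    im=viewer.camera(n); 
    for d in spotter.outline_of(n,"hex_bar"):
        m=d["region"].astype(np.uint8); b=cv2.boxPoints(cv2.minAreaRect(cv2.findNonZero(m)))
        if n=="top":
            P=at(n,b,.022); e=max([P[1]-P[0],P[2]-P[1]],key=np.linalg.norm); print(n,round(d["score"],2),m.sum(),"c",P.mean(0).round(4),"axis deg from y",round(np.degrees(np.arctan2(e[0]*np.sign(e[1]),abs(e[1]))),1))
        else: print(n,round(d["score"],2),m.sum(),b.mean(0).round(1))
    c=proj(n,[[float(sys.argv[2]),float(sys.argv[3]),.03]])[0].astype(int); x,y=max(0,c[0]-40),max(0,c[1]-60)
    w.append(cv2.resize(im[y:y+120,x:x+80],(400,600),interpolation=cv2.INTER_CUBIC))
cv2.imwrite(f"pics/{sys.argv[1]}.png",np.hstack(w))
E
python3 look.py roll1 .53 -.05
```

```text
top 0.84 296 c [ 0.3159 -0.3357  0.022 ] axis deg from y 9.7
scene 0.7 716 [271.4 189.7]
scene 0.46 1109 [180.2 230.9]
scene 0.41 484 [152.5 196. ]
```

View pics/roll1.png

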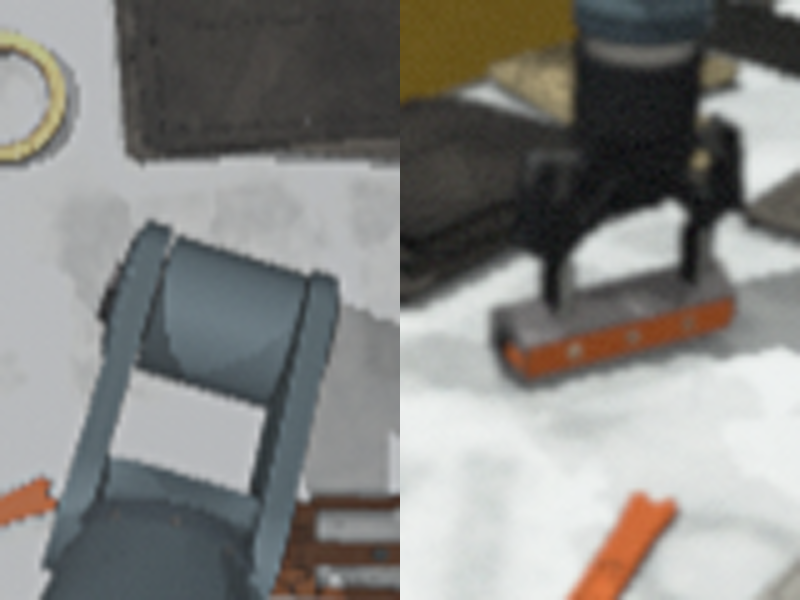

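The bar rolled one step. Its orange flat now faces up and towards the robot, with the fingers resting on top. I'll lift, back off and look again.

Call:
{"method": "move_arm", "body": {
  "motion": [
    [[0,0,-0.5],[0,0,0],100],
    [[-0.2,0,-0.8],[0,0,0],100],
    [[-1.0,0,-0.8],[0,0,0],100],
    [[-1.5,0,-0.8],[0,0,0],100],
    [[-1.5,0,-0.8],[0,0,0],100]
  ]
}}

```text
time_s: 5.18
eef_pos: [0.4163, -0.0088, 0.0854]
eef_rot: [-0.0, 0.986, -0.168, -0.001]
wrist_force: [0.2, 1.2, 0.3]
opening: 1.0
```

```bash
python3 - <<'E'
from h import *
for n in("scene","top"):
    im=viewer.camera(n).astype(int)
    for d in spotter.outline_of(n,"hex_bar")[:3]:
        m=d["region"].astype(np.uint8); b=cv2.boxPoints(cv2.minAreaRect(cv2.findNonZero(m))); P=at(n,b,.022); print(n,round(d["score"],2),m.sum(),b.round(1).tolist(),P.mean(0).round(4),P.round(3)[:,:2].tolist())
    # orange mask of flat near the bar
    B,G,R=im[...,0],im[...,1],im[...,2]; k=((R>G+40)&(R>B+60)).astype(np.uint8)
    c,l,s,ce=cv2.connectedComponentsWithStats(k)
    print([(s[i].tolist(),ce[i].round(1).tolist()) for i in range(1,c) if s[i,4]>25])
go([0,0,0])
E
```

```text
scene 0.64 733 [[247.60000610351562, 189.39999389648438], [295.1000061035156, 177.5], [299.3999938964844, 194.39999389648438], [251.8000030517578, 206.3000030517578]] [ 0.5133 -0.0482  0.022 ] [[0.58, -0.001], [0.526, -0.171], [0.446, -0.087], [0.501, 0.066]]
[([237, 4, 15, 20, 184], [244.1, 14.5]), ([86, 34, 25, 21, 303], [95.4, 45.1]), ([54, 39, 19, 35, 111], [65.3, 54.8]), ([160, 192, 8, 12, 50], [163.5, 196.8]), ([253, 200, 12, 5, 28], [257.8, 202.0]), ([251, 226, 34, 44, 419], [267.2, 247.3]), ([123, 231, 8, 5, 26], [126.3, 233.0])]
top 0.83 501 [[247.89999389648438, 197.3000030517578], [252.0, 185.0], [289.5, 197.5], [285.3999938964844, 209.8000030517578]] [ 0.5093 -0.0416  0.022 ] [[0.511, 0.038], [0.558, 0.021], [0.507, -0.122], [0.46, -0.105]]
top 0.67 249 [[331.0, 248.6999969482422], [332.3999938964844, 239.3000030517578], [360.8999938964844, 243.39999389648438], [359.6000061035156, 252.8000030517578]] [ 0.3151 -0.3356  0.022 ] [[0.307, -0.277], [0.343, -0.283], [0.323, -0.394], [0.288, -0.388]]
top 0.41 69 [[158.60000610351562, 155.10000610351562], [171.8000030517578, 135.1999969482422], [174.39999389648438, 136.89999389648438], [161.1999969482422, 156.8000030517578]] [0.7171 0.3502 0.022 ] [[0.682, 0.381], [0.759, 0.329], [0.752, 0.319], [0.675, 0.371]]
[([489, 59, 6, 6, 26], [491.5, 61.4]), ([423, 61, 7, 8, 28], [425.1, 65.2]), ([488, 67, 11, 7, 29], [492.9, 70.6]), ([194, 227, 46, 22, 242], [217.6, 237.6]), ([312, 240, 7, 4, 28], [315.0, 241.5])]
p [ 0.4194 -0.0102  0.0862] shift [-6.653  2.162  1.425] turn [0. 0. 0.] t 5.375
```

The bar fell back: it was only partly tipped, and its centre still measures (0.509,-0.042). I'll push further this time, on a rising arc.

Call:
{"method": "move_arm", "body": {
  "motion": [
    [[0.6,0,0.4],[0,0,0],100],
    [[0.7,0,0.89],[0,0,0],100],
    [[0.9,0,0.89],[0,0,0],100],
    [[1.13,0,0.89],[0,0,0],100],
    [[1.25,0,0.84],[0,0,0],100],
    [[1.38,0,0.75],[0,0,0],100],
    [[1.52,0,0.69],[0,0,0],100],
    [[1.65,0,0.64],[0,0,0],100],
    [[1.75,0,0.64],[0,0,0],100],
    [[1.85,0,0.66],[0,0,0],100]
  ]
}}

```text
time_s: 6.62
eef_pos: [0.5231, -0.0466, 0.046]
eef_rot: [-0.0, 0.986, -0.168, -0.0]
wrist_force: [-0.3, -0.7, -0.1]
opening: 1.0
```

Call:
{"method": "move_arm", "body": {
  "motion": [
    [[0.1,0,0],[0,0,0],100],
    [[0.1,0,-0.4],[0,0,0],100],
    [[0.1,0,-0.7],[0,0,0],100],
    [[-0.7,0,-0.7],[0,0,0],100],
    [[-1.6,0,-0.7],[0,0,0],100],
    [[-1.9,0,-0.7],[0,0,0],100],
    [[-1.9,0,-0.7],[0,0,0],100]
  ]
}}

```text
time_s: 7.5
eef_pos: [0.4146, -0.0083, 0.0884]
eef_rot: [0.0, 0.986, -0.168, 0.0]
wrist_force: [0.4, -0.4, 1.0]
opening: 1.0
```

```bash
python3 look.py roll2 .53 -.05; python3 -c "
from h import *
go([0,0,0])"
```

```text
top 0.66 253 c [ 0.3166 -0.3358  0.022 ] axis deg from y 11.1
top 0.56 542 c [ 0.5095 -0.0432  0.022 ] axis deg from y 17.9
scene 0.6 761 [273.4 192.1]
p [ 0.4167 -0.0092  0.0886] shift [-6.603  2.161  1.466] turn [0. 0. 0.] t 7.7
```

View pics/roll2.png

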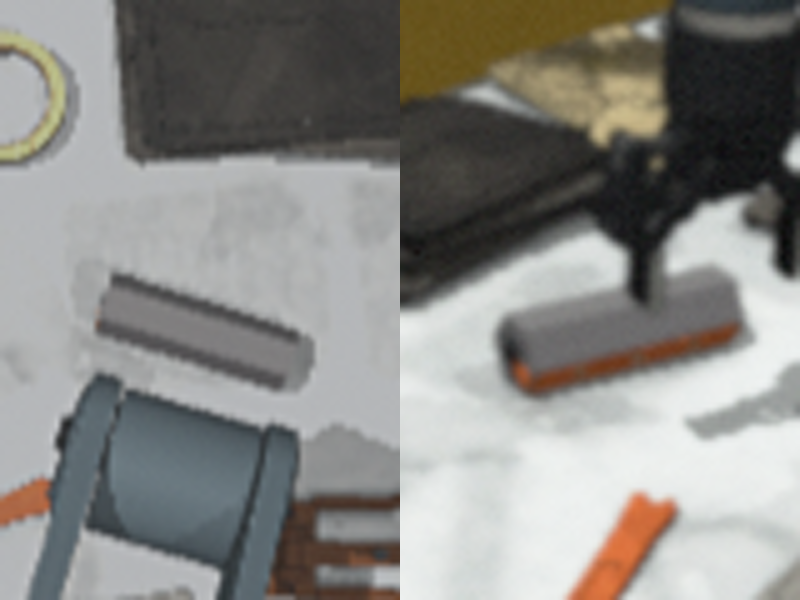

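The tips slid over the top edge and the bar fell back again, unmoved. New approach: put the finger sides low against the mid-height corner, then push and rise together so friction carries that corner over.

Call:
{"method": "move_arm", "body": {
  "motion": [
    [[0.65,0,0.6],[0,0,0],100],
    [[0.73,0,1.3],[0,0,0],100],
    [[0.73,0,1.39],[0,0,0],100],
    [[0.95,0,1.39],[0,0,0],100],
    [[1.05,0,1.39],[0,0,0],100]
  ]
}}

```text
time_s: 8.32
eef_pos: [0.4772, -0.0304, 0.0065]
eef_rot: [0.0, 0.986, -0.168, 0.002]
wrist_force: [0.3, 0.4, 0.8]
opening: 0.999
```

Call:
{"method": "move_arm", "body": {
  "motion": [
    [[0.06,0,-0.06],[0,0,0],100],
    [[0.13,0,-0.15],[0,0,0],100],
    [[0.2,0,-0.23],[0,0,0],100],
    [[0.27,0,-0.3],[0,0,0],100],
    [[0.34,0,-0.34],[0,0,0],100],
    [[0.4,0,-0.36],[0,0,0],100],
    [[0.45,0,-0.37],[0,0,0],100],
    [[0.48,0,-0.37],[0,0,0],100],
    [[0.48,0,-0.37],[0,0,0],100]
  ]
}}

```text
time_s: 9.45
eef_pos: [0.5018, -0.0391, 0.0267]
eef_rot: [-0.0, 0.986, -0.168, -0.0]
wrist_force: [0.4, -0.5, -0.0]
opening: 1.002
```

```bash
cat > ori.py <<'E'
from h import *
im=viewer.camera("scene").astype(int); B,G,R=im[...,0],im[...,1],im[...,2]; k=((R>G+40)&(R>B+60)).astype(np.uint8)
r=np.zeros_like(k); r[165:215,235:310]=1; k*=r; print("orange px scene",k.sum(), "centre",np.argwhere(k).mean(0)[::-1].round(1))
t=viewer.camera("top").astype(int); k=((t[...,2]>t[...,1]+30)&(t[...,2]>t[...,0]+40)); k[:,:235]=0;k[:,305:]=0;k[:170]=0;k[225:]=0; print("orange top",k.sum())
for n in("top","scene"):
    for d in spotter.outline_of(n,"hex_bar")[:3]:
        m=d["region"].astype(np.uint8); b=cv2.boxPoints(cv2.minAreaRect(cv2.findNonZero(m))); P=at(n,b,.022); e=max([P[1]-P[0],P[2]-P[1]],key=np.linalg.norm); print(n,round(d["score"],2),m.sum(),b.mean(0).round(1),P.mean(0).round(4),"deg",round(np.degrees(np.arctan2(e[0]*np.sign(e[1]),abs(e[1]))),1))
go([0,0,0])
E
python3 ori.py
```

```text
orange px scene 212 centre [268.  189.2]
orange top 1
top 0.65 332 [346.  245.9] [ 0.3159 -0.3357  0.022 ] deg 9.7
scene 0.93 609 [268.2 188.7] [ 0.5383 -0.0528  0.022 ] deg 13.0
p [ 0.5016 -0.039   0.0268] shift [-8.102  2.161  0.449] turn [0. 0. 0.] t 9.65
```

The orange area in the scene jumped from 28 to 212 px with no wrist force, so the first roll is done. I'll repeat the same motion.

Call:
{"method": "move_arm", "body": {
  "motion": [
    [[-0.2,0,0],[0,0,0],100],
    [[-0.25,0,0.2],[0,0,0],100],
    [[-0.25,0,0.34],[0,0,0],100],
    [[-0.1,0,0.34],[0,0,0],100],
    [[0.0,0,0.34],[0,0,0],100]
  ]
}}

```text
time_s: 10.28
eef_pos: [0.5028, -0.0395, 0.0065]
eef_rot: [0.0, 0.986, -0.168, 0.0]
wrist_force: [-1.6, 0.6, 0.4]
opening: 1.001
```

Call:
{"method": "move_arm", "body": {
  "motion": [
    [[0.06,0,-0.06],[0,0,0],100],
    [[0.13,0,-0.15],[0,0,0],100],
    [[0.2,0,-0.23],[0,0,0],100],
    [[0.27,0,-0.3],[0,0,0],100],
    [[0.34,0,-0.34],[0,0,0],100],
    [[0.4,0,-0.36],[0,0,0],100],
    [[0.45,0,-0.37],[0,0,0],100],
    [[0.45,0,-0.37],[0,0,0],100],
    [[0.1,0,-0.37],[0,0,0],100]
  ]
}}

```text
time_s: 11.4
eef_pos: [0.5084, -0.0416, 0.0289]
eef_rot: [0.0, 0.986, -0.169, 0.001]
wrist_force: [-0.4, -0.1, 0.2]
opening: 1.0
```

Call:
{"method": "move_arm", "body": {
  "motion": [
    [[-0.6,0,0],[0,0,0],100],
    [[-1.4,0,-0.9],[0,0,0],100],
    [[-1.8,0,-1.6],[0,0,0],100],
    [[-2.0,0,-1.6],[0,0,0],100],
    [[-2.0,0,-1.6],[0,0,0],100]
  ]
}}

```text
time_s: 12.02
eef_pos: [0.3937, -0.001, 0.1245]
eef_rot: [0.0, 0.986, -0.168, 0.0]
wrist_force: [-0.3, -0.4, -0.3]
opening: 1.002
```

```bash
python3 ori.py; python3 look.py roll3 .55 -.05
```

```text
orange px scene 162 centre [260.8 180. ]
orange top 211
top 0.56 555 [273.2 184.5] [ 0.5585 -0.06    0.022 ] deg 17.9
top 0.53 286 [345.9 245.9] [ 0.3158 -0.3351  0.022 ] deg 9.8
scene 0.97 656 [264.9 185. ] [ 0.5619 -0.0638  0.022 ] deg 16.6
p [ 0.3941 -0.0014  0.1237] shift [-6.199  2.16   2.075] turn [0. 0. 0.] t 12.225
top 0.97 529 c [ 0.559  -0.0615  0.022 ] axis deg from y 19.7
top 0.57 277 c [ 0.3157 -0.334   0.022 ] axis deg from y 9.8
scene 0.59 664 [264.1 185. ]
scene 0.18 332 [172.2 210.6]
```

View pics/roll3.png

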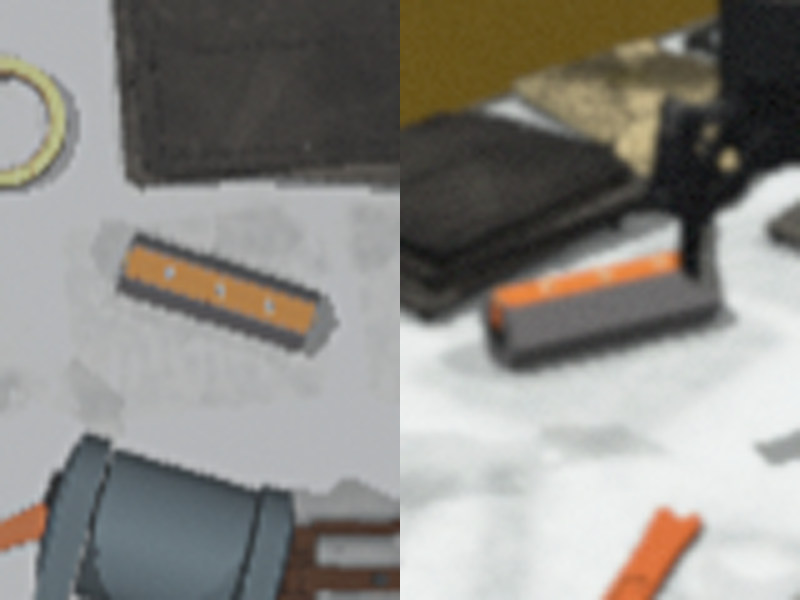

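The orange flat is up, with the bar at about (0.559,-0.061) and 19° from y. Next is a grip near its rear end, square to its axis, to slide it along the bench.

```bash
python3 - <<'E'
from h import *
t=viewer.camera("top").astype(int); k=((t[...,2]>t[...,1]+30)&(t[...,2]>t[...,0]+40)); k[:,:235]=0;k[:,305:]=0;k[:165]=0;k[215:]=0
ij=np.argwhere(k)[:,::-1]; P=at("top",ij,.044)[:,:2]; c=P.mean(0); w,V=np.linalg.eigh(np.cov((P-c).T)); u=V[:,1]*np.sign(V[1,1]); print(c.round(4),u.round(3),np.degrees(np.arctan2(u[0],u[1])), np.ptp((P-c)@u),np.ptp((P-c)@V[:,0]))
g=c-.048*u; go(list(g)+[.10],None); go(list(g)+[.012],None)
o=monitor.get_obs();print(o["q"].round(2), np.degrees(np.arctan2(u[1],u[0])))
E
```

```text
[ 0.5603 -0.0599] [0.322 0.947] 18.776286106569582 0.14270830066736484 0.023060784473515478
p [ 0.3942 -0.0013  0.1242] shift [2.944 0.803 0.399] turn [0. 0. 0.] t 12.475
p [ 0.3942 -0.0013  0.1242] shift [2.946 0.803 1.866] turn [0. 0. 0.] t 12.475
[-0.31 -0.09  2.14  0.    1.09  1.6 ] 71.22371389343043
```

Call:
{"method": "move_arm", "body": {
  "motion": [
    [[0.9,0.2,0.2],[0,0,-1.3],100],
    [[1.8,0.5,0.2],[0,0,-2.6],100],
    [[2.94,0.8,0.2],[0,0,-3.9],100],
    [[2.94,0.8,0.2],[0,0,-5.2],100],
    [[2.94,0.8,0.2],[0,0,-6.5],100],
    [[2.94,0.8,0.2],[0,0,-7.8],100],
    [[2.94,0.8,0.4],[0,0,-9.1],100],
    [[2.94,0.8,0.4],[0,0,-10.4],100],
    [[2.94,0.8,0.4],[0,0,-11.31],100],
    [[2.94,0.8,0.4],[0,0,-11.31],100]
  ]
}}

```text
time_s: 13.72
eef_pos: [0.5447, -0.1051, 0.1003]
eef_rot: [-0.0, 0.814, 0.581, -0.0]
wrist_force: [0.4, 0.1, -0.5]
opening: 1.001
```

Call:
{"method": "move_arm", "body": {
  "motion": [
    [[0,0,0.6],[0,0,0],100],
    [[0,0,1.2],[0,0,0],100],
    [[0,0,1.45],[0,0,0],100],
    [[0,0,1.45],[0,0,0],75],
    [[0,0,1.45],[0,0,0],65],
    [[0,0,1.45],[0,0,0],60],
    [[0,0,1.45],[0,0,0],57],
    [[0,0,1.45],[0,0,0],57]
  ]
}}

```text
time_s: 14.72
eef_pos: [0.5455, -0.1054, 0.0153]
eef_rot: [0.001, 0.814, 0.581, 0.0]
wrist_force: [-2.5, 0.8, 6.0]
opening: 0.58
```

```bash
python3 look.py grip .55 -.05; python3 - <<'E'
from h import *
o=monitor.get_obs(); print(o["wrist_force"],o["opening"],o["q"].round(2)); go([.5321,.0545,.012],[.9967,.0814])
E
```

```text
top 0.65 218 c [ 0.5678 -0.0366  0.022 ] axis deg from y 17.9
top 0.49 262 c [ 0.3159 -0.3346  0.022 ] axis deg from y 9.8
scene 0.9 564 [261.4 186. ]
[-2.92739796  0.83794876  6.65926667] 0.5770127552204795 [-0.4   0.44  1.79 -0.    0.91 -0.07]
p [ 0.5455 -0.1054  0.0154] shift [ 2.449 -1.075  0.054] turn [ 0.012  0.004 -2.946] t 14.925
```

View pics/grip.png

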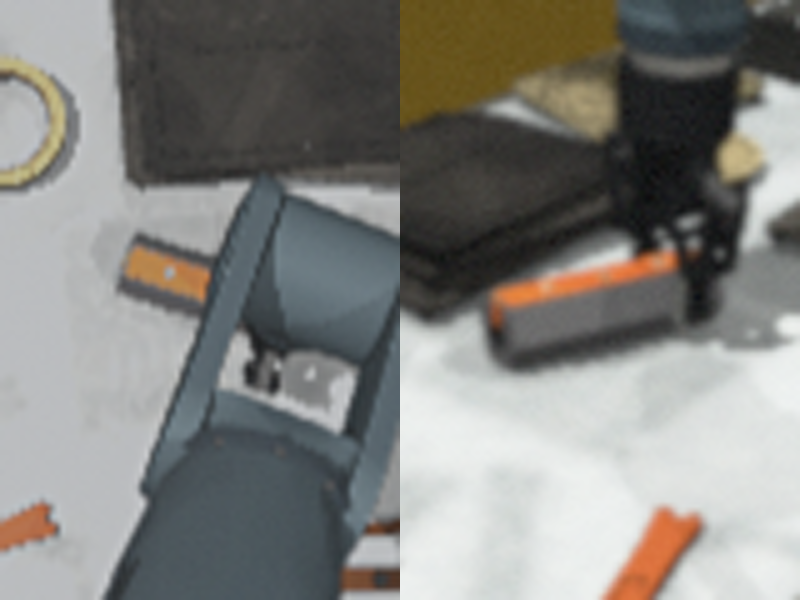

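The bar is gripped flat with orange up; I have viewed 9 pictures. Next I drag it to the lane mouth and turn it in line.

Call:
{"method": "move_arm", "body": {
  "motion": [
    [[0.2,-0.1,0],[0,0,-0.25],57],
    [[0.6,-0.26,0],[0,0,-0.7],57],
    [[1.0,-0.44,0],[0,0,-1.2],57],
    [[1.4,-0.6,0],[0,0,-1.7],57],
    [[1.8,-0.78,0],[0,0,-2.2],57],
    [[2.15,-0.94,0],[0,0,-2.6],57],
    [[2.4,-1.05,0],[0,0,-2.9],57],
    [[2.45,-1.07,0],[0,0,-2.95],57],
    [[2.45,-1.07,0],[0,0,-2.95],57]
  ]
}}

```text
time_s: 16.05
eef_pos: [0.5331, 0.0554, 0.0154]
eef_rot: [0.002, 0.677, 0.736, 0.001]
wrist_force: [1.2, -0.8, 6.4]
opening: 0.575
```

```bash
python3 look.py lane .53 .16; python3 - <<'E'
from h import *
t=viewer.camera("top").astype(int); k=((t[...,2]>t[...,1]+30)&(t[...,2]>t[...,0]+40)).astype(np.uint8)
c,l,s,ce=cv2.connectedComponentsWithStats(k)
for i in range(1,c):
    if s[i,4]>15:
        P=at("top",np.argwhere(l==i)[:,::-1],.044)[:,:2]; 
        if .4<P[:,0].mean()<.65 and -.1<P[:,1].mean()<.3:
            u=np.linalg.eigh(np.cov(P.T))[1][:,1]; print(P.mean(0).round(4),P[:,1].max().round(3),np.degrees(np.arctan2(u[0]*np.sign(u[1]),abs(u[1]))).round(1),s[i,4])
o=monitor.get_obs(); print(o["wrist_force"],o["opening"]); go([.5223,.1741,.012],[.9967,.0814])
E
```

```text
top 0.85 329 c [ 0.3154 -0.3342  0.022 ] axis deg from y 9.7
top 0.44 80 c [0.5228 0.1659 0.022 ] axis deg from y -89.1
scene 0.61 750 [233.6 208.7]
[0.5245 0.1617] 0.173 -26.4 43
[-0.04127826 -0.15686635  6.65457566] 0.57678816322687
p [0.5331 0.0554 0.0154] shift [ 1.986 -0.014  0.055] turn [0.026 0.004 0.017] t 16.3
```

View pics/lane.png

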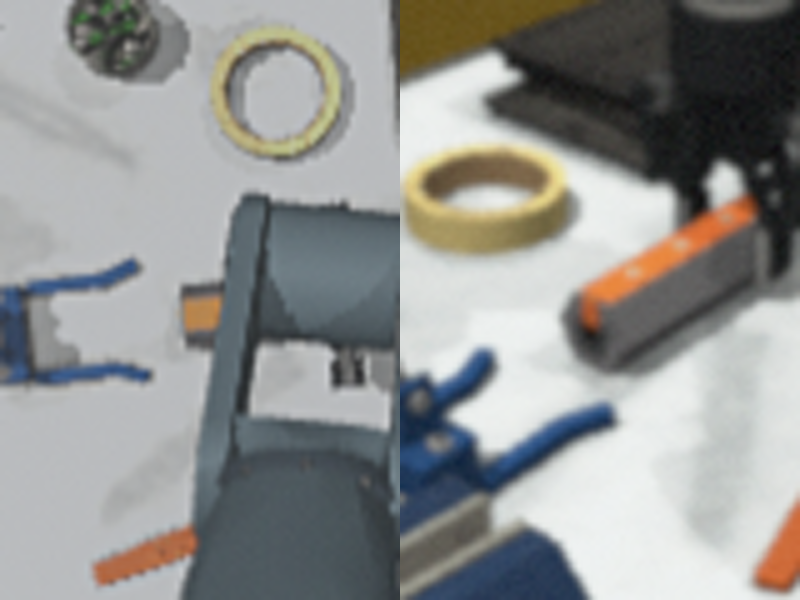

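The bar sits in front of the lane, nearly aligned; the lane mouth's middle is at about (142,320) in the left panel. I'll measure the lane axis from the blue rail pixels.

```bash
python3 - <<'E'
from h import *
t=viewer.camera("top").astype(int); b=(t[...,0]>t[...,2]+30)
b[:180]=0;b[215:]=0;b[:,:155]=0;b[:,210:]=0
M=[]
for x in range(176,206):
    r=np.where(b[:,x])[0]
    if len(r)<3: continue
    g=np.diff(r); i=g.argmax()
    if g[i]<8: continue
    hi=r[:i+1];lo=r[i+1:]; a,c=at("top",[(x,hi.mean()),(x,lo.mean())],.010)
    M.append([x,a[0],a[1],c[0],c[1]]); print(x,a[:2].round(4),c[:2].round(4),len(hi),len(lo))
M=np.array(M); s=(M[:,0]>182)&(M[:,0]<196)
for j in(1,3): print(np.polyfit(M[s,j+1],M[s,j],1))
mid=(M[:,1:3]+M[:,3:5])/2; p=np.polyfit(mid[s,1],mid[s,0],1); print("mid",p,np.degrees(np.arctan(-p[0])),np.polyval(p,[.055,.16,.222]))
# bar end orange + grey: width mid
o=(t[...,2]>t[...,1]+30)&(t[...,2]>t[...,0]+40)
for x in range(205,216):
    r=np.where(o[175:215,x])[0]+175
    if len(r): print(x,at("top",[(x,r.mean())],.044)[0].round(4),len(r))
E
```

```text
180 [0.5493 0.3007] [0.4835 0.3013] 1 3
182 [0.5492 0.2929] [0.4795 0.2936] 3 1
183 [0.5491 0.289 ] [0.4794 0.2897] 3 1
184 [0.549  0.2851] [0.4813 0.2858] 3 2
185 [0.5489 0.2812] [0.4793 0.2819] 3 3
186 [0.5508 0.2772] [0.4792 0.278 ] 2 3
187 [0.5507 0.2733] [0.4791 0.2742] 2 3
188 [0.5506 0.2695] [0.479  0.2703] 2 3
189 [0.5525 0.2655] [0.4828 0.2663] 3 3
190 [0.5524 0.2616] [0.4828 0.2625] 3 3
191 [0.5523 0.2578] [0.4827 0.2586] 3 3
192 [0.5523 0.2539] [0.4826 0.2547] 3 3
193 [0.5522 0.25  ] [0.4825 0.2508] 3 3
194 [0.5521 0.2461] [0.4825 0.2469] 3 3
195 [0.554  0.2422] [0.4843 0.243 ] 2 2
196 [0.5558 0.2383] [0.4842 0.2392] 3 2
197 [0.5557 0.2344] [0.4842 0.2353] 3 2
198 [0.5595 0.2304] [0.4841 0.2314] 3 2
199 [0.5595 0.2266] [0.484  0.2275] 3 2
200 [0.5633 0.2226] [0.482  0.2237] 3 3
201 [0.5632 0.2187] [0.4819 0.2198] 3 3
[-0.09421156  0.57632479]
[-0.09807332  0.50747191]
mid [-0.09612518  0.54189297] 5.490697214072607 [0.53660609 0.52651294 0.52055318]
212 [0.5239 0.1732 0.044 ] 6
213 [0.5238 0.1695 0.044 ] 6
214 [0.5237 0.1657 0.044 ] 6
215 [0.5236 0.1619 0.044 ] 6
```

Lane axis measures 5.5°, with its centre 3.5 mm further +x at the grip. I correct and slide in, stopping about 7 mm short.

Call:
{"method": "move_arm", "body": {
  "motion": [
    [[0.1,0.06,0],[0,0,-0.1],57],
    [[0.35,0.055,0],[0,0,-0.1],57],
    [[0.6,0.05,0],[0,0,-0.1],57],
    [[0.85,0.05,0],[0,0,-0.1],57],
    [[1.1,0.045,0],[0,0,-0.1],57],
    [[1.3,0.04,0],[0,0,-0.1],57],
    [[1.5,0.04,0],[0,0,-0.1],57],
    [[1.7,0.035,0],[0,0,-0.1],57],
    [[1.85,0.035,0],[0,0,-0.1],57],
    [[1.85,0.035,0],[0,0,-0.1],57]
  ]
}}

```text
time_s: 17.6
eef_pos: [0.5259, 0.1665, 0.0154]
eef_rot: [0.001, 0.672, 0.741, 0.001]
wrist_force: [0.5, -0.9, 7.4]
opening: 0.578
```

Call:
{"method": "move_arm", "body": {
  "motion": [
    [[0.04,0,0],[0,0,0],57],
    [[0.08,0,0],[0,0,0],57],
    [[0.1,0,0],[0,0,0],57],
    [[0.1,0,0],[0,0,0],57]
  ]
}}

```text
time_s: 18.1
eef_pos: [0.5255, 0.1713, 0.0154]
eef_rot: [0.002, 0.672, 0.741, 0.001]
wrist_force: [0.6, -6.2, 7.6]
opening: 0.575
```

Call:
{"method": "move_arm", "body": {
  "motion": [
    [[0.03,0,0],[0,0,0],57],
    [[0.06,0,0],[0,0,0],57],
    [[0.06,0,0],[0,0,0],57]
  ]
}}

```text
time_s: 18.48
eef_pos: [0.5251, 0.1749, 0.0154]
eef_rot: [0.002, 0.672, 0.741, 0.001]
wrist_force: [-0.2, -6.2, 8.3]
opening: 0.579
```

```bash
python3 look.py home .525 .25; python3 -c "
from h import *
o=monitor.get_obs(); print(o['wrist_force']); go([0,0,0])"
```

```text
top 0.64 289 c [ 0.3147 -0.3335  0.022 ] axis deg from y 9.8
scene 0.64 709 [206.5 225. ]
scene 0.57 142 [370.2 185.8]
[-0.06572023 -4.82792315  8.19954826]
p [0.5251 0.1749 0.0154] shift [-2.048 -8.995  0.23 ] turn [0. 0. 0.] t 18.675
```

View pics/home.png

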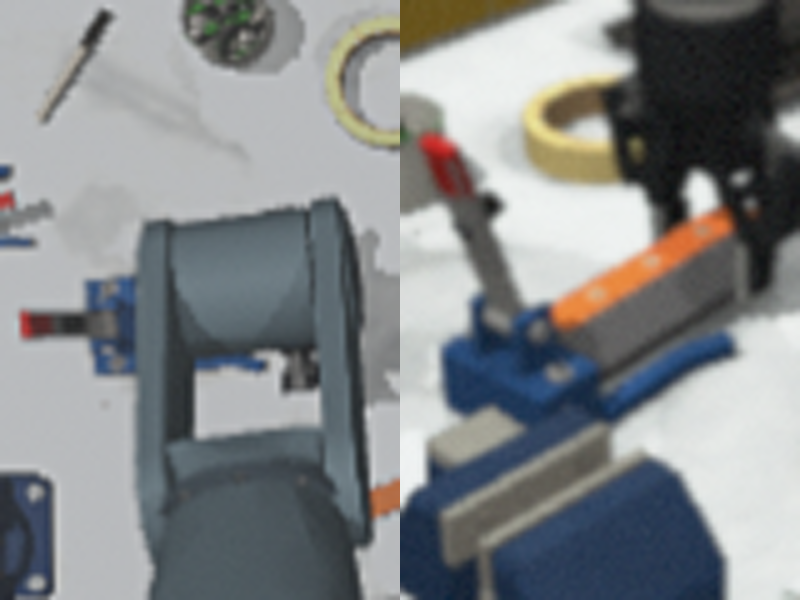

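The bar lies between the rails with its front end about at the block. The force is still only friction level, so I push on until it rises.

Call:
{"method": "move_arm", "body": {
  "motion": [
    [[0.03,0,0],[0,0,0],57],
    [[0.06,0,0],[0,0,0],57],
    [[0.06,0,0],[0,0,0],57]
  ]
}}

```text
time_s: 19.05
eef_pos: [0.5252, 0.1755, 0.0153]
eef_rot: [0.003, 0.672, 0.741, -0.001]
wrist_force: [1.3, -19.5, 9.2]
opening: 0.576
```

Call:
{"method": "move_arm", "body": {
  "motion": [
    [[0.03,0,0],[0,0,0],57],
    [[0.05,0,0],[0,0,0],57],
    [[0.05,0,0],[0,0,0],57]
  ]
}}

```text
time_s: 19.42
eef_pos: [0.5252, 0.1756, 0.0153]
eef_rot: [0.004, 0.671, 0.741, -0.003]
wrist_force: [1.1, -33.3, 9.2]
opening: 0.576
```

The force rose to 33 N with no more travel, so the end is against the block. Now I relax, release, lift, and measure the clamp's red end.

Call:
{"method": "move_arm", "body": {
  "motion": [
    [[-0.09,0,0],[0,0,0],57],
    [[-0.09,0,0],[0,0,0],65],
    [[-0.09,0,0],[0,0,0],80],
    [[-0.09,0,0],[0,0,0],100],
    [[-0.09,0,0],[0,0,0],100],
    [[-0.09,0,-0.5],[0,0,0],100],
    [[-0.3,0,-1.4],[0,0,0],100],
    [[-1.0,0,-2.4],[0,0,0],50],
    [[-2.0,0,-3.2],[0,0,0],0],
    [[-2.5,0,-3.6],[0,0,0],0]
  ]
}}

```text
time_s: 20.68
eef_pos: [0.5373, 0.032, 0.231]
eef_rot: [0.0, 0.672, 0.741, 0.0]
wrist_force: [0.8, -0.9, 0.1]
opening: 0.381
```

```bash
cat > chk.py <<'E'
from h import *
c=[]
for n,box in(("top",(145,185,215,215)),("scene",(150,175,185,215))):
    im=viewer.camera(n).astype(int); k=((im[...,2]>im[...,1]+60)&(im[...,2]>im[...,0]+60)&(im[...,1]<im[...,0]+25))
    m=np.zeros_like(k); m[box[1]:box[3],box[0]:box[2]]=1; ij=np.argwhere(k&m)[:,::-1]; c.append(ij.mean(0)); print(n,len(ij),c[-1].round(1))
    if n=="top":
        o=((im[...,2]>im[...,1]+30)&(im[...,2]>im[...,0]+40)&(im[...,1]>im[...,0]+15)); o[:180]=0;o[212:]=0;o[:,:175]=0;o[:,235:]=0
        ij=np.argwhere(o)[:,::-1]; P=at("top",ij,.044)[:,:2]; 
        if len(P)>9: u=np.linalg.eigh(np.cov(P.T))[1][:,1]; print("bar",P.mean(0).round(4),"y",P[:,1].min().round(3),P[:,1].max().round(3),"deg",np.degrees(np.arctan2(u[0]*np.sign(u[1]),abs(u[1]))).round(1),len(P))
P,e=two(c[1],c[0]); print("red",P.round(4),"gap",round(e,4))
a=.0958; d=P-[.5203,.2225,0]; y=-np.sin(a)*d[0]+np.cos(a)*d[1]; x=np.cos(a)*d[0]+np.sin(a)*d[1]; print("in stop x,y,z",x.round(4),y.round(4),P[2].round(4),"angle",np.arctan2(P[2]-.06,.097-y).round(3),"r",np.hypot(P[2]-.06,.097-y).round(3))
o=monitor.get_obs(); print(o["eef_pos"],o["wrist_force"],o["q"].round(2),o["opening"])
E
python3 chk.py
```

```text
top 9 [156.7 198.7]
bar [0.5204 0.2234] y 0.147 0.295 deg -5.2 207
scene 44 [163.3 196.8]
red [0.5072 0.3537 0.1642] gap 0.0009
in stop x,y,z -0.0005 0.1319 0.1642 angle 1.894 r 0.11
[0.5407374  0.02864792 0.23473807] [-0.20214143  0.25455648 -0.41022228] [-0.17  0.1   1.7  -0.    1.32 -0.26] 0.18516911931131286
```

The bar's orange centre is at (0.5204,0.2234) and the clamp angle about 1.9 rad. Now the closed fingers go over and behind the arm.

```bash
python3 -c "
from h import *
go([.5036,.3967,.235],[.9954,.0957])"
```

```text
p [0.5407 0.0286 0.2347] shift [ 6.165 -0.053 -0.029] turn [ 0.066  0.028 -0.028] t 20.775
```

Call:
{"method": "move_arm", "body": {
  "motion": [
    [[1,0,-0.1],[0,0,0],0],
    [[2,0,-0.1],[0,0,0],0],
    [[3,0,-0.1],[0,0,0],0],
    [[4,0,-0.1],[0,0,0],0],
    [[5,0,-0.1],[0,0,0],0],
    [[5.8,-0.05,-0.1],[0,0,0],0],
    [[6.15,-0.05,-0.1],[0,0,0],0],
    [[6.15,-0.05,0],[0,0,0],0],
    [[6.15,-0.05,0],[0,0,0],0]
  ]
}}

```text
time_s: 21.9
eef_pos: [0.4988, 0.3984, 0.2279]
eef_rot: [-0.0, 0.673, 0.74, -0.001]
wrist_force: [-0.2, -0.5, -0.9]
opening: -0.0
```

```bash
cat > pos.py <<'E'
from h import *
o=monitor.get_obs(); a=.0958; d=o["eef_pos"]-[.5203,.2225,0]; print("stop x",(np.cos(a)*d[0]+np.sin(a)*d[1]).round(4),"y",(-np.sin(a)*d[0]+np.cos(a)*d[1]).round(4),"z",d[2].round(4),o["wrist_force"].round(1),o["opening"].round(3))
E
python3 pos.py
```

```text
Traceback (most recent call last):
  File "pos.py", line 2, in <module>
    o=monitor.get_obs(); a=.0958; d=o["eef_pos"]-[.5203,.2225,0]; print("stop x",(np.cos(a)*d[0]+np.sin(a)*d[1]).round(4),"y",(-np.sin(a)*d[0]+np.cos(a)*d[1]).round(4),"z",d[2].round(4),o["wrist_force"].round(1),o["opening"].round(3))
                                                                                                                                                                                                                    ^^^^^^^^^^^^^^^^^^
AttributeError: 'float' object has no attribute 'round'
```

Call:
{"method": "move_arm", "body": {
  "motion": [
    [[0,0.08,0.6],[0,0,0],0],
    [[0,0.08,1.2],[0,0,0],0],
    [[0,0.08,1.33],[0,0,0],0],
    [[0,0.08,1.33],[0,0,0],0]
  ]
}}

```text
time_s: 22.4
eef_pos: [0.5044, 0.3994, 0.1498]
eef_rot: [0.0, 0.673, 0.74, -0.0]
wrist_force: [0.6, 0.2, 0.8]
opening: 0.001
```

Call:
{"method": "move_arm", "body": {
  "motion": [
    [[-0.3,0,0],[0,0,0],0],
    [[-0.6,0,0],[0,0,0],0],
    [[-0.8,0,0],[0,0,0],0],
    [[-1.0,0,0],[0,0,0],0],
    [[-1.2,0,0],[0,0,0],0],
    [[-1.4,0,0],[0,0,0],0],
    [[-1.6,0,0],[0,0,0],0],
    [[-1.79,0,0],[0,0,0],0],
    [[-1.79,0,0],[0,0,0],0]
  ]
}}

```text
time_s: 23.52
eef_pos: [0.5143, 0.2924, 0.1494]
eef_rot: [0.0, 0.673, 0.74, -0.0]
wrist_force: [-0.1, 0.0, -0.4]
opening: -0.002
```

```bash
sed -i 's/,o\["opening"\].round(3)//' pos.py; python3 pos.py; python3 chk.py
```

```text
stop x 0.0007 y 0.0701 z 0.1494 [-0.1  0.  -0.4]
top 12 [181.5 196. ]
bar [0.5207 0.219 ] y 0.147 0.291 deg -5.4 203
scene 0 [nan nan]
 ** On entry to DLASCL parameter number  4 had an illegal value
 ** On entry to DLASCL parameter number  4 had an illegal value
 ** On entry to DLASCL parameter number  4 had an illegal value
 ** On entry to DLASCL parameter number  4 had an illegal value
 ** On entry to DLASCL parameter number  5 had an illegal value
 ** On entry to DLASCL parameter number  4 had an illegal valuechk.py:5: RuntimeWarning: Mean of empty slice.
  m=np.zeros_like(k); m[box[1]:box[3],box[0]:box[2]]=1; ij=np.argwhere(k&m)[:,::-1]; c.append(ij.mean(0)); print(n,len(ij),c[-1].round(1))
  ret = um.true_divide(
Traceback (most recent call last):
  File "chk.py", line 10, in <module>
    P,e=two(c[1],c[0]); print("red",P.round(4),"gap",round(e,4))
        ~~~^^^^^^^^^^^
  File "h.py", line 14, in two
    o1,r1=ray(a,[pa]);o2,r2=ray(b,[pb]);s=np.linalg.lstsq(np.c_[r1[0],-r2[0]],o2-o1,rcond=None)[0]
                                          ~~~~~~~~~~~~~~~^^^^^^^^^^^^^^^^^^^^^^^^^^^^^^^^^^^^^^
numpy.linalg.LinAlgError: SVD did not converge in Linear Least Squares
```

The red end followed forward in the top view, from column 157 to 181. Next I follow the arc down.

Call:
{"method": "move_arm", "body": {
  "motion": [
    [[-0.18,0,0.1],[0,0,0],0],
    [[-0.36,0,0.23],[0,0,0],0],
    [[-0.52,0,0.39],[0,0,0],0],
    [[-0.65,0,0.57],[0,0,0],0],
    [[-0.75,0,0.77],[0,0,0],0],
    [[-0.82,0,0.98],[0,0,0],0],
    [[-0.85,0,1.1],[0,0,0],0],
    [[-0.85,0,1.13],[0,0,0],0],
    [[-0.85,0,1.13],[0,0,0],0]
  ]
}}

```text
time_s: 24.75
eef_pos: [0.5189, 0.2429, 0.0816]
eef_rot: [-0.0, 0.672, 0.74, -0.0]
wrist_force: [0.5, 1.2, 0.6]
opening: 0.001
```

Call:
{"method": "move_arm", "body": {
  "motion": [
    [[0,0,0.05],[0,0,0],0],
    [[0,0,0.1],[0,0,0],0],
    [[0,0,0.14],[0,0,0],0],
    [[0,0,0.16],[0,0,0],0],
    [[0,0,0.16],[0,0,0],0]
  ]
}}

```text
time_s: 25.38
eef_pos: [0.5192, 0.2427, 0.0726]
eef_rot: [0.0, 0.672, 0.74, 0.0]
wrist_force: [-0.7, -0.9, 4.2]
opening: 0.002
```

```bash
python3 pos.py
```

```text
stop x 0.0008 y 0.0202 z 0.0726 [-0.7 -0.9  4.2]
```

Call:
{"method": "move_arm", "body": {
  "motion": [
    [[0,0,0.03],[0,0,0],0],
    [[0,0,0.06],[0,0,0],0],
    [[0,0,0.06],[0,0,0],0]
  ]
}}

```text
time_s: 25.75
eef_pos: [0.5194, 0.2427, 0.0722]
eef_rot: [0.0, 0.672, 0.74, -0.0]
wrist_force: [-12.7, -5.0, 30.7]
opening: -0.002
```

Call:
{"method": "move_arm", "body": {
  "motion": [
    [[0,0,-0.3],[0,0,0],0],
    [[0,0,-1.2],[0,0,0],0],
    [[0,0,-2.2],[0,0,0],0],
    [[-1,0,-3],[0,0,0],0],
    [[-2,0,-3],[0,0,0],0],
    [[-3,0,-3],[0,0,0],0],
    [[-4,0,-3],[0,0,0],0],
    [[-5,0,-3],[0,0,0],0],
    [[-6,0,-3],[0,0,0],0],
    [[-6,0,-3],[0,0,0],0]
  ]
}}

```text
time_s: 27.0
eef_pos: [0.5535, -0.12, 0.2483]
eef_rot: [0.0, 0.675, 0.738, -0.0]
wrist_force: [-0.0, 0.6, 0.6]
opening: -0.002
```

```bash
python3 look.py final .525 .25; python3 - <<'E'
from h import *
c={}
for n,b in(("top",(175,185,215,212)),("scene",(165,195,240,240))):
    im=viewer.camera(n).astype(int); k=(im[...,2]>im[...,1]+60)&(im[...,2]>im[...,0]+60)&(im[...,1]<im[...,0]+25)
    m=np.zeros_like(k); m[b[1]:b[3],b[0]:b[2]]=1; ij=np.argwhere(k&m)[:,::-1]; c[n]=ij.mean(0); print(n,len(ij),c[n])
P,e=two(c["scene"],c["top"]); print("red",P.round(4),e, "expected",.5203+.0957*.003,.2225-.003)
for k in("tape_roll","clip_tin","orange_lever","slotted_cover","marker"): print(k,[(round(d["score"],2),np.round(np.array(d["centre"])*[512,384]).tolist()) for d in spotter.search_frame("scene",k)[:1]])
E
```

```text
top 0.72 246 c [ 0.3158 -0.3351  0.022 ] axis deg from y 9.8
top 0.55 366 c [0.5194 0.2225 0.022 ] axis deg from y -5.2
scene 0.74 828 [210.6 223.7]
top 35 [199.71428571 195.28571429]
scene 36 [206.88888889 211.        ]
red [0.5207 0.217  0.063 ] 0.0006120836779265499 expected 0.5205871 0.2195
tape_roll [(0.71, [266.0, 247.0])]
clip_tin [(0.94, [157.0, 195.0])]
orange_lever [(0.6, [266.0, 245.0])]
slotted_cover [(0.83, [316.0, 167.0])]
marker [(0.59, [122.0, 221.0])]
```

View pics/final.png

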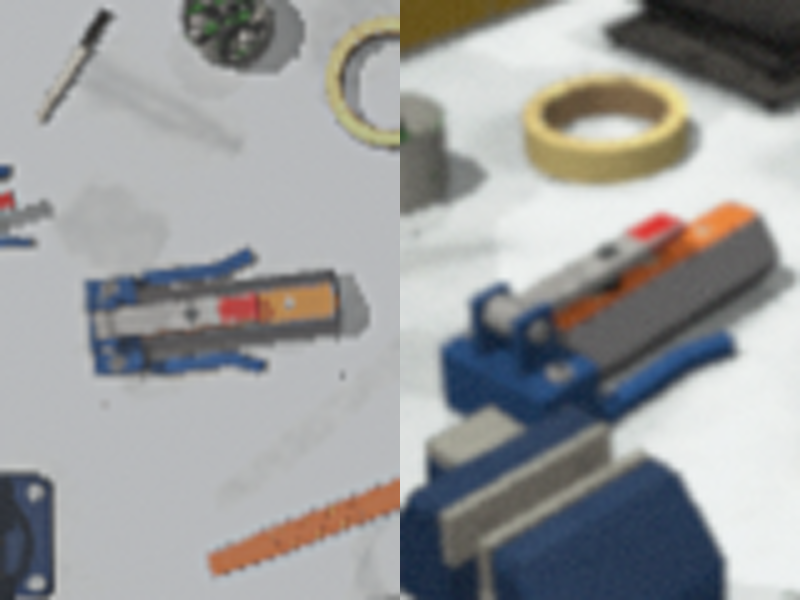

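The picture shows the bar home with its orange flat up. The clamp is down and level, red end at about z 0.063, and the arm is well clear. Handing in.

```bash
python3 -c "
from h import *
print(workorder.hand_in())"
```

```text
the job is handed in; nothing more can be done
None
```

The job is done and handed in at about 27 s of the 72 s allowed; no verdict is reported. I rolled the bar two flats away from the robot so its orange flat faces up. I then slid it along the bench between the blue rails until its end met the stop block, and swung the clamp arm down onto it.

**Failed tries:** the first two attempts at the first roll did not go over and the bar fell back. Pushing low against the side edge while rising worked both times after that.

**Last checks:**
- **Bar:** its centre measures about (0.519, 0.2225), against my estimate of home at (0.520, 0.2225). It is in line with the lane within about 0.5° and orange side up. When it met the block, the push force rose to 33 N with no more travel.
- **Clamp:** the red end measures 63 mm high, against 60 mm for level. The fingertip stopped at 64 mm, where the top of a level arm should be, and pressed with about 31 N.
- **Robot:** it is clear of everything, with wrist force near zero.

**Bystanders:** the final picture shows the tape roll, clip tin, orange lever and marker in place; the slotted cover is outside that crop.
- **Tape roll:** the last automatic check in the scene view put it on the orange lever, which I take as a false hit.
- **Slotted cover:** the same check put it 11 pixels from its first reading. The robot never worked near it, and I did not check this further.

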